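# Trip the hidden drawer catch of a fume extractor with the release pin

## Task

The spark-trap drawer of the bench fume extractor is held shut by a hidden spring catch. Take the orange-handled release pin from the tool stand and push it straight down the yellow-ringed guide hole in the sloping panel until the catch lets go and the drawer jumps out a little. Then stand the pin back in its stand and pull the drawer out to its stop, without disturbing the other things on the table.

Things in the scene. Friction and masses are not known exactly. Their poses are not given: they have to be found in the camera images.
- extractor: bench fume extractor, fixed: grey steel housing 240 mm deep (x), 240 wide (y), 217 high. Its vertical front, 105 mm high, faces its own -x (to the robot) and carries the drawer; above it a black panel slopes back and up at 35 degrees to the horizontal; on the flat top behind stands a round 77 mm spigot (to 258 mm). Origin: centre of its underside
- guide_port: guide hole in the sloping panel: steel bush in a flat yellow ring (38 mm), bore 14 mm, 30 mm deep, open below. Origin: centre of its mouth, flush with the ring, 148 mm above the table. z points out along the bush (up and to the robot, 35 degrees from vertical), x up the slope, y across. So long a bush lets the pin in only within about 10 degrees of its axis
- drawer (a joint): blue-fronted drawer in the extractor's front; m it is out along the extractor's -x: held by the catch at 0.001, stop at 0.110. Once freed a spring pushes it to about 0.042; then it must be pulled (friction 1.5 N, damper 25 N s/m). Front 204 mm wide, 69 high, top edge 81 mm above the table; open-topped behind, with slanted baffle plates
- drawer_handle (a point): middle of the drawer's level steel bar handle: bar 10 mm thick, 100 mm long along the extractor's y, 55 mm above the table, its middle line 42 mm in front of the drawer's front face; two legs at its ends
- catch (a joint): hidden catch, rad: 0 at rest, about 0.12 when the drawer is freed, 0.26 at its stop; springs back. It is pushed by a paddle on the guide hole's axis (34 mm wide, 40 mm long), about 62 mm below the mouth; pushed along that axis a further 7 to 11 mm (5 to 10 N) it frees the drawer, at about 20 mm it meets its stop
- release_pin: release pin: a straight steel pin 8 mm thick and 110 mm long with a chamfered tip, under a steel collar 26 mm in diameter and an orange square handle 24 x 24 mm with rounded edges, 90 mm long with the collar. Origin: on the axis at the underside of the collar, where pin and collar meet; z points along the axis up the handle, x and y are square to the handle's flats. About 0.11 kg
- pin_tip (a point): the tip of the release pin, on its axis 110 mm below the body's origin
- pin_grip (a point): point on the axis of the release pin's handle, 55 mm above the collar's underside: a good place to grip
- tool_stand: dark steel tool stand, fixed: base 80 x 136 mm, an upper plate 56 x 136 mm whose top is 120 mm above the table, with two plain 16 mm holes 65 mm apart along its y axis. A tool hangs in a hole with its collar on the plate; the pin's tip then is 10 mm above the table. Origin: centre of its underside
- stand_hole_left (a point): centre of the stand's hole at its +y end, at the top face of the upper plate
- stand_hole_right (a point): centre of the stand's hole at its -y end, at the top face of the upper plate
- centre_punch: centre punch with a grey square handle 24 x 24 mm, 75 mm long, and a thicker, 55 mm pin, in the other hole of the stand (which hole varies); not to be used or moved. Origin under its collar
- safety_glasses: brown-framed spectacles, 141 x 142 x 42 mm, lying on the table to the right; leave alone
- tape_measure: yellow and black tape measure, 34 x 72 x 73 mm, on the table; leave alone
- magnet_square: red flat welding magnet, 60 x 120 x 18 mm, on the table right of the extractor; leave alone
- pliers_blue: pliers with blue handles, 69 x 201 x 14 mm, lying in front of the robot; leave alone
- try_square: try square with a dark stock and bright blade, 192 x 120 x 16 mm, lying on the table to the right; leave alone
There are look-alikes about, which are no part of the job. Of the things that look like the release_pin, the smaller one is meant.

How it is judged:
On the way:
1. the drawer springs out while the pin is in the guide hole, its tip pressing the catch (z of pin_tip in the frame of guide_port below -0.05 m and x of pin_tip in the frame of guide_port between -0.02 and 0.02 m and y of pin_tip in the frame of guide_port between -0.02 and 0.02 m and value of joint catch above 0.08 rad and value of joint drawer above 0.025 m), for 0.05 s.
At the end, for the whole second after the job is handed in: The drawer stands within 15 mm of its stop (joint over 95 mm of 110 mm) and at rest; the release pin stands upright (within 0.15 rad) in one of the two holes of the stand, its collar down on the upper plate (within 5 mm in height, 12 mm sideways) (value of joint drawer above 0.095 m and ((horizontal distance between release_pin and stand_hole_left below 0.012 m and z of release_pin in the frame of tool_stand between 0.115 and 0.125 m) or (horizontal distance between release_pin and stand_hole_right below 0.012 m and z of release_pin in the frame of tool_stand between 0.115 and 0.125 m)) and angle between release_pin's own z axis and vertical below 0.15 rad and linear speed of release_pin below 0.02 m/s and velocity of joint drawer below 0.01 m/s); the robot touches nothing.
It fails at once if one of the other things on the table (glasses, tape measure, magnet, pliers, try square, centre punch) is pushed more than 25 mm from its place (distance of any of safety_glasses, tape_measure, magnet_square, pliers_blue, try_square, centre_punch from where it was at the start of the episode above 0.025 m).
It also fails if it takes over 64 s, if anything falls off the work surface, if the arm or the gripper's body presses on something with over 40 N, if the wrist force passes 120 N, or if a joint passes its speed limit or range.

## Robot

A 6-joint arm with a two-finger parallel gripper is mounted at the origin on the work surface; the furniture and walls round the work are solid. World frame = base frame: x ahead of the robot, y to its left, z up, the work surface at z = 0. Lengths are in m, angles in rad, forces in N, time in s.
With the tool pointing down it reaches from about 0.325 to 0.925 m from the base axis. Payload 3.1 kg.
Tool frame: the origin (TCP) lies at the very end of the fingers, on their centre line; the grasp point (between the pads) lies 19 mm behind it; z points along the fingers, x is the direction in which the jaws open and shut, and the axes are right-handed (so a half turn about z gives the same grasp; the last joint's range is limited). The gripper opens to 85 mm and grips with 20 to 120 N. Pads are 22 mm wide; open, the fingers measure 114 mm over their backs; the gripper's body (76 mm by 85 mm) begins 54 mm behind the grasp point. The pads swing forward as they close: fully open they stand 13 mm farther back than shut.
Start: joints at [-0.112, 0.217, 1.613, -0, 1.311, -0.112], TCP at [0.625, 0, 0.231] pointing down, gripper open.
Joint ranges: [-2.75, 2.75], [-0.78, 2.1], [0.31, 2.55], [-1.13, 4.27], [0.13, 2.63], [-2.58, 2.58]. Speed limits (rad/s): [2.79, 2.79, 3.14, 3.14, 3.14, 3.14].

## Interface

Orientations are given as a unit quaternion [w, x, y, z].
In Python, from cell import * gives the robot as it stands.
- The arm moves only by the tool play_rows, never from a script. Its argument "increments" is a list of rows, each an object with "offset": the shift along the tool's x, y, z in mm, a list of three; "rot": the turn, a rotation vector about the tool's x, y, z in rad, a list of three; "claw": the finger opening in mm, from 0 to 85.4. In form: [{"offset": [tx, ty, tz], "rot": [wx, wy, wz], "claw": claw}, ...]. A call has 1 to 8 rows; each row shifts and turns the commanded pose from where the row before left it, along the tool's axes as they then stand; what a row does not reach is not made up. A row lasts 1/10 s, in which the tool goes at most 50 mm and 8.59 degrees, less where a joint would pass 70% of its speed; a pose out of reach is approached as far as the arm can. A call with a gripper value outside its range is refused whole. The fingers move at their own pace and stop on an object; "force" is the grip in N (left out, the last holds). Time passes only in rows, so rows that do not move let the fingers close. It gives the time, the measured TCP pose, the force and the opening at its end, in the units of the state.
- sense(): the state, without advancing time (a new reading comes with each control period).
- capture(name): name is "scene" or "side" or "wrist"; returns a dict with "color" (384x512x3 uint8, red, green, blue), "fx", "fy", "cx", "cy" (pixels), "rvec" (rotation vector, rad) and "tvec" (3), from world to camera coordinates, as OpenCV has them; the wrist camera has in their place "mount" (4x4, takes a point from camera to tool coordinates, whose origin is the TCP and whose axes are the tool frame's). Camera axes: x right, y down, z forward; pixel columns grow to the right and rows downward; lengths in m; the calibration is good to about 2 mm. A picture is of the moment at which its call begins: read the wrist's pose just before it. There is no depth.
- close_job(): hands the job in, once; it reports no verdict.
The state is a dict: "t": time; "qpos": joint angles; "joint_vel": joint speeds; "tau": joint torques, N m; "tool_pos": TCP position; "tcp_rot": TCP orientation; "contact_force": force on the tool from outside, world axes, zero at the start; "wrist_torque": the same for the moment, N m; "gripper_width": finger opening in m.
Only numpy, scipy, OpenCV 4.12 (cv2) and the standard library are available. Lean on these libraries where they do the work, as an engineer would, in place of code of your own. Each camera call takes 0.05 s, during which the arm holds its last target. There are 200 camera calls.

## Working session

There is one attempt and no reset: what is moved stays moved. The work goes in short steps, Python scripts to look and compute and a tool call to move; the robot and the scene stay as the last step left them, time stands still between calls to the robot, and variables do not carry over. Pictures are saved under pics/ and viewed, about 8 in all and at most 12, crops included, and the job is handed in when it is done.

Besides the shell and the picture viewer there is one more tool, called in YAML: its name, and indented under it one key for each argument. play_rows: Moves the arm, as the interface text tells. Its arguments: {"type":"object","properties":{"increments":{"type":"array","items":{"type":"object","properties":{"offset":{"type":"array","items":{"type":"number"}},"rot":{"type":"array","items":{"type":"number"}},"claw":{"type":"number"}}}},"force":{"type":"number"}},"required":["increments"]}

```bash
ls; mkdir -p pics; cat > h.py <<'E'
from cell import *
import numpy as np, cv2
from scipy.spatial.transform import Rotation as R
def snap(name,file=None):
    s=sense(); c=capture(name)
    K=np.array([[c["fx"],0,c["cx"]],[0,c["fy"],c["cy"]],[0,0,1.]])
    if "mount" in c:
        T=np.eye(4); q=s["tcp_rot"]; T[:3,:3]=R.from_quat([q[1],q[2],q[3],q[0]]).as_matrix(); T[:3,3]=s["tool_pos"]
        M=T@np.array(c["mount"]); Rw=M[:3,:3]; o=M[:3,3]
    else:
        Rc=cv2.Rodrigues(np.array(c["rvec"],float))[0]; Rw=Rc.T; o=-Rc.T@np.array(c["tvec"],float).ravel()
    img=cv2.cvtColor(c["color"],cv2.COLOR_RGB2BGR)
    if file: cv2.imwrite("pics/"+file,img)
    return dict(img=img,K=K,R=Rw,o=o)
def ray(v,px):
    d=v["R"]@np.linalg.inv(v["K"])@np.array([px[0],px[1],1.]); return v["o"],d/np.linalg.norm(d)
def onplane(v,px,z):
    o,d=ray(v,px); return o+d*(z-o[2])/d[2]
def proj(v,P):
    p=v["K"]@(v["R"].T@(np.array(P,float)-v["o"])); return p[:2]/p[2]
def tri(*vp):
    A=np.zeros((3,3));b=np.zeros(3)
    for v,px in vp:
        o,d=ray(v,px);M=np.eye(3)-np.outer(d,d);A+=M;b+=M@o
    return np.linalg.solve(A,b)
E
python3 - <<'E'
from h import *
a=snap("scene","sc0.png");b=snap("side","si0.png")
import pickle;pickle.dump((a,b),open("v.pkl","wb"))
print(a["o"],b["o"],sense())
cv2.imwrite("pics/both.png",np.vstack([a["img"]]))
E
```

```text
pics
[-0.31857177 -0.57024621  0.69223093] [0.32032716 1.03519245 0.93515425] {'t': 0.1, 'qpos': array([-1.12199430e-01,  2.17725417e-01,  1.61478661e+00, -2.27472236e-05,
        1.31130198e+00, -1.12214030e-01]), 'joint_vel': array([ 0.00119351, -0.00108502, -0.00446245,  0.0013964 , -0.0006047 ,
        0.00069767]), 'tau': array([-3.89421966e-04, -3.98076224e+01, -3.04969239e+01, -1.69335931e-04,
        4.17826959e-03,  6.71974954e-05]), 'tool_pos': array([6.24258517e-01, 9.93428237e-05, 2.30063124e-01]), 'tcp_rot': array([-1.13443824e-04,  9.99999383e-01,  1.02304695e-05, -1.10492475e-03]), 'contact_force': array([-0.44693904, -1.07240321,  0.0800941 ]), 'wrist_torque': array([ 0.03761008,  0.01936965, -0.0117075 ]), 'gripper_width': 0.08535996055202051}
```

View pics/sc0.png

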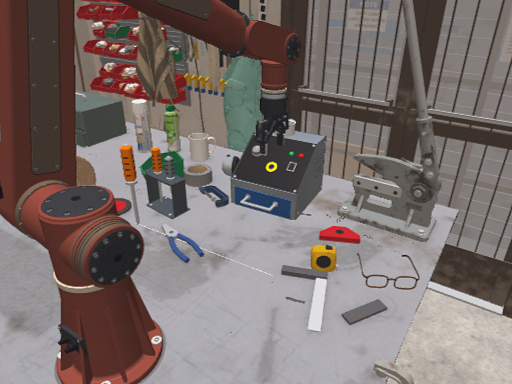

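View pics/si0.png

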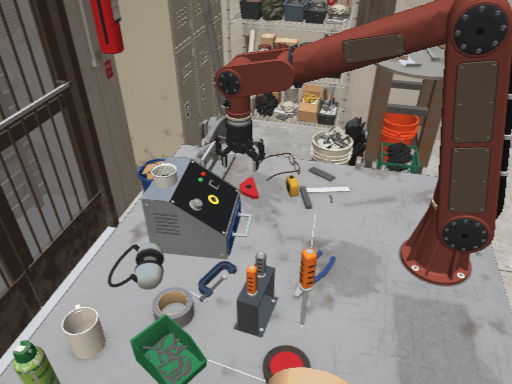

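The scene picture shows two orange candidates: a large screwdriver-like tool standing at (128,160) (side view (308,270)), and a smaller orange handle in the stand at (156,160) (side view (252,280)). The grey punch is at (168,165). I choose the smaller one in the stand. The yellow ring is at scene (271,167) and side (213,200).

```bash
python3 - <<'E'
from h import *
import pickle
a,b=pickle.load(open("v.pkl","rb"))
f=lambda im,x,y,w,h,s:cv2.resize(im[y:y+h,x:x+w],None,fx=s,fy=s,interpolation=cv2.INTER_CUBIC)
A=f(a["img"],110,130,100,100,4);B=f(b["img"],225,235,100,100,4)
C=f(a["img"],225,130,100,50*2,4)[:200];
D=f(a["img"],225,120,100,50,4);E=f(b["img"],180,170,100,50,4)
cv2.imwrite("pics/c1.png",np.vstack([np.hstack([A,B]),np.hstack([D,E])]))
for n,v in(("sc",a),("si",b)):
    h=cv2.cvtColor(v["img"],cv2.COLOR_BGR2HSV)
    for nm,lo,hi in(("yel",(22,150,130),(35,255,255)),("org",(5,170,130),(20,255,255))):
        m=cv2.inRange(h,lo,hi);k,_,st,ce=cv2.connectedComponentsWithStats(m)
        for i in range(1,k):
            if st[i,4]>25 : print(n,nm,st[i],ce[i].round(1))
E
```

```text
sc yel [266 162  11  10  69] [271.  166.5]
sc yel [313 245  15   7  73] [319.3 248.3]
sc org [120 145  15  36 304] [127.3 161.9]
sc org [151 148  10  24 142] [155.8 158.8]
sc org [311 248  25  23 228] [323.7 261.1]
si yel [208 195  11   9  55] [212.9 199.1]
si org [381 113  38  32 953] [399.1 127.9]
si org [287 177  11  19 106] [292.6 187.3]
si org [300 250  17  38 397] [307.6 267.9]
si org [247 266  10  28 202] [251.4 279.2]
```

View pics/c1.png

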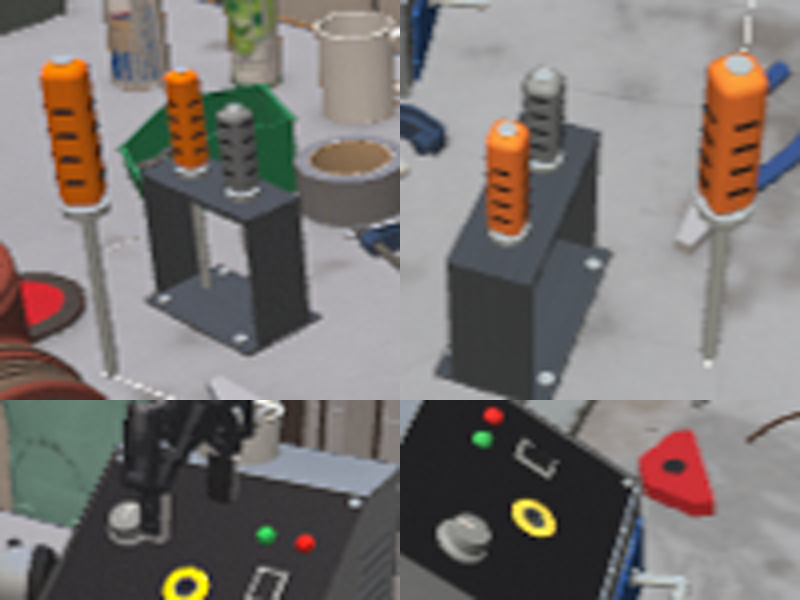

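The crop confirms it: the smaller orange tool is in the stand's far-left hole, with collar at scene (157,172) and side (252,294). The big orange look-alike stands free at scene (128,160).

```bash
python3 - <<'E'
from h import *
import pickle
np.set_printoptions(precision=4,suppress=True)
a,b=pickle.load(open("v.pkl","rb"))
S=lambda x,y:(110+x/4,130+y/4)
s=lambda x,y:(225+(x-400)/4,235+y/4)
print("pin tri top",tri((a,S(181,72)),(b,s(508,129))))
print("collar tri",tri((a,S(190,170)),(b,s(509,237))))
print("mid tri",tri((a,(155.8,158.8)),(b,(251.4,279.2))))
print("punch collar",tri((a,S(241,192)),(b,s(543,160))))
print("big top/tip",tri((a,S(64,60)),(b,s(740,65))),tri((a,S(110,372)),(b,s(708,362))))
print("ring",tri((a,(271,166.5)),(b,(212.9,199.1))),onplane(a,(271,166.5),.148),onplane(b,(212.9,199.1),.148))
for p in [S(258,218),S(300,194),S(147,168)]: print("plate sc",onplane(a,p,.12))
for p in [s(447,258),s(530,286),s(600,131)]: print("plate si",onplane(b,p,.12))
E
```

```text
pin tri top [0.4952 0.358  0.2089]
collar tri [0.4948 0.3632 0.1204]
mid tri [0.4957 0.3616 0.1708]
punch collar [0.4878 0.2977 0.1217]
big top/tip [0.3657 0.3317 0.2666] [0.366  0.3378 0.0014]
ring [0.6986 0.0483 0.1477] [0.6989 0.0482 0.148 ] [0.698  0.0492 0.148 ]
plate sc [0.4675 0.2576 0.12  ]
plate sc [0.5172 0.2595 0.12  ]
plate sc [0.4824 0.3971 0.12  ]
plate si [0.5252 0.39   0.12  ]
plate si [0.4708 0.3988 0.12  ]
plate si [0.4554 0.2639 0.12  ]
```

play_rows:
  increments:
    - {"offset":[0,0,-40],"rot":[0,0,0],"claw":60}
    - {"offset":[-18,-45,-20],"rot":[0,0,0],"claw":60}
    - {"offset":[-18,-45,0],"rot":[0,0,0],"claw":60}
    - {"offset":[-18,-45,0],"rot":[0,0,0],"claw":60}
    - {"offset":[-18,-45,0],"rot":[0,0,0],"claw":60}
    - {"offset":[-18,-45,0],"rot":[0,0,0],"claw":60}
    - {"offset":[-18,-45,0],"rot":[0,0,0],"claw":60}
    - {"offset":[0,-20,0],"rot":[0,0,0],"claw":60}

```text
t: 0.9
tool_pos: [0.5149, 0.2914, 0.2898]
tcp_rot: [-0.001, 1.0, 0.002, -0.001]
contact_force: [0.4, -1.4, -0.2]
gripper_width: 0.0602
```

```bash
python3 - <<'E'
from h import *
import pickle
np.set_printoptions(precision=4,suppress=True)
w=snap("wrist","w1.png");a=snap("scene","sc1.png");b=snap("side","si1.png");pickle.dump((w,a,b),open("v1.pkl","wb"))
s=sense();print(s["t"],s["tool_pos"],s["tcp_rot"],s["qpos"])
f=lambda im,x,y,w,h,s:cv2.resize(im[y:y+h,x:x+w],None,fx=s,fy=s,interpolation=cv2.INTER_CUBIC)
print(w["o"],w["R"])
D=f(a["img"],215,120,125,100,3.2);E=f(b["img"],135,155,125,100,3.2)
cv2.imwrite("pics/c2.png",np.hstack([D,E]))
E
```

```text
1.05 [0.5171 0.2888 0.2897] [ 0.0005  1.      0.0014 -0.0005] [ 0.3912  0.1068  1.6289 -0.0006  1.4072  0.3885]
[0.5164 0.3657 0.4327] [[ 1.      0.003  -0.0005]
 [ 0.0027 -0.9572 -0.2895]
 [-0.0014  0.2895 -0.9572]]
```

View pics/w1.png

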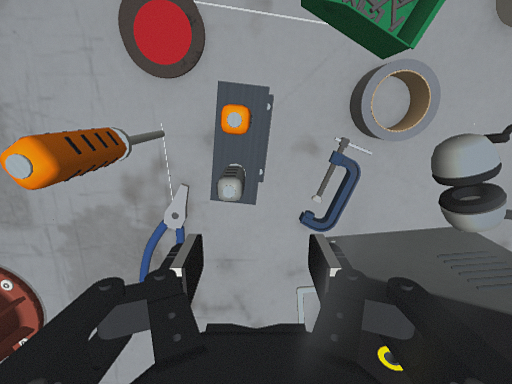

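View pics/c2.png

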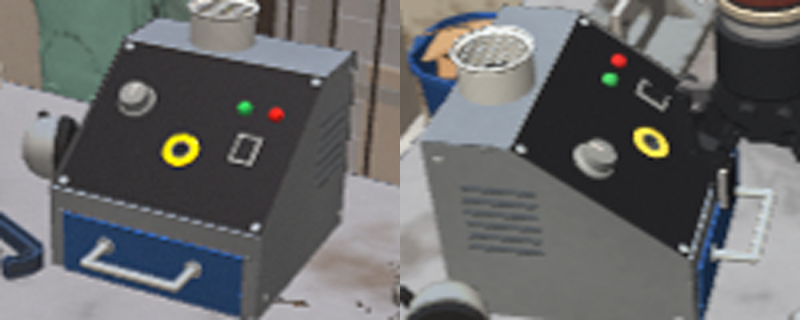

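Wrist view: the pin's handle top is at (235,119), the punch at (229,186), and the look-alike lies off to the left. In the crops the panel corner screws are visible in both fixed views, which gives the extractor's yaw.

```bash
python3 - <<'E'
from h import *
import pickle
np.set_printoptions(precision=4,suppress=True)
w,a,b=pickle.load(open("v1.pkl","rb"))
S=lambda x,y:(215+x/3.2,120+y/3.2); s=lambda x,y:(135+(x-400)/3.2,155+y/3.2)
BL=tri((a,S(64,180)),(b,s(684,248)));TL=tri((a,S(129,46)),(b,s(520,149)));TR=tri((a,S(316,82)),(b,s(584,20)))
BRs=onplane(a,S(256,227),BL[2])
print("screws BL TL TR BR",BL,TL,TR,BRs)
for d in (TR-TL,BRs-BL): print("yaw",np.degrees(np.arctan2(d[0],-d[1])))
d=TL-BL;print("yaw",np.degrees(np.arctan2(d[1],d[0])),"slope",np.degrees(np.arctan2(d[2],np.hypot(d[0],d[1]))))
for v in(a,b):
    h=cv2.cvtColor(v["img"],cv2.COLOR_BGR2HSV)
    m=cv2.inRange(h,(22,120,110),(36,255,255));k,_,st,ce=cv2.connectedComponentsWithStats(m)
    print([(st[i],ce[i]) for i in range(1,k) if 20<st[i,4]<200])
h=cv2.cvtColor(w["img"],cv2.COLOR_BGR2HSV)
m=cv2.inRange(h,(5,120,120),(22,255,255));k,l,st,ce=cv2.connectedComponentsWithStats(m)
i=[i for i in range(1,k) if abs(ce[i]-[235,119]).max()<12 and st[i,4]>100][0]
c=cv2.findContours((l==i).astype(np.uint8),0,2)[0][0]
print(cv2.minAreaRect(c))
print("top",onplane(w,(235,119),.21))
# stand plate edges
for p in[(219,82),(269,86),(211,199),(257,205)]: print(onplane(w,p,.12))
print(onplane(w,(230,186),.195))
E
```

```text
screws BL TL TR BR [0.6346 0.1486 0.1098] [0.7774 0.1634 0.2098] [ 0.7976 -0.0523  0.2108] [ 0.658  -0.0656  0.1098]
yaw 5.339537094032426
yaw 6.246085991828831
yaw 5.932102680624938 slope 34.851609813379945
[(array([265, 162,  13,  10,  75], dtype=int32), array([271.0133, 166.3333])), (array([313, 245,  15,   7,  73], dtype=int32), array([319.1918, 248.4521]))]
[(array([208, 195,  11,   9,  60], dtype=int32), array([212.9   , 199.0333]))]
((235.0, 119.0), (30.0, 28.0), 90.0)
top [0.5    0.3605 0.21  ]
[0.4768 0.3968 0.12  ]
[0.5307 0.3929 0.12  ]
[0.4622 0.2643 0.12  ]
[0.5184 0.2567 0.12  ]
[0.4931 0.3011 0.195 ]
```

play_rows:
  increments:
    - {"offset":[-5,-18,5],"rot":[0,0,0],"claw":60}
    - {"offset":[-5,-18,10],"rot":[0,0,0],"claw":60}
    - {"offset":[-5,-18,15],"rot":[0,0,0],"claw":60}
    - {"offset":[-5,-18,10],"rot":[0,0,0],"claw":60}
    - {"offset":[0,0,0],"rot":[0,0,0],"claw":60}

```text
t: 1.55
tool_pos: [0.4964, 0.36, 0.2477]
tcp_rot: [0.001, 1.0, 0.0, -0.002]
contact_force: [-0.2, -0.4, -0.9]
gripper_width: 0.0596
```

```bash
python3 - <<'E'
from h import *
import pickle
np.set_printoptions(precision=4,suppress=True)
w=snap("wrist","w2.png");pickle.dump(w,open("v2.pkl","wb"))
s=sense();print(s["t"],s["tool_pos"],s["tcp_rot"])
p=proj(w,[.4975,.361,.21]);print(p, proj(w,s["tool_pos"]))
x,y=int(p[0])-75,int(p[1])-75
x=max(0,min(x,362));y=max(0,min(y,234))
print(x,y)
cv2.imwrite("pics/c3.png",cv2.resize(w["img"][y:y+150,x:x+150],None,fx=4,fy=4,interpolation=2))
E
```

```text
1.6 [0.4973 0.3594 0.2489] [ 0.001   1.      0.0003 -0.0012]
[254.9321 218.4078] [254.2412 246.2616]
179 143
```

View pics/c3.png

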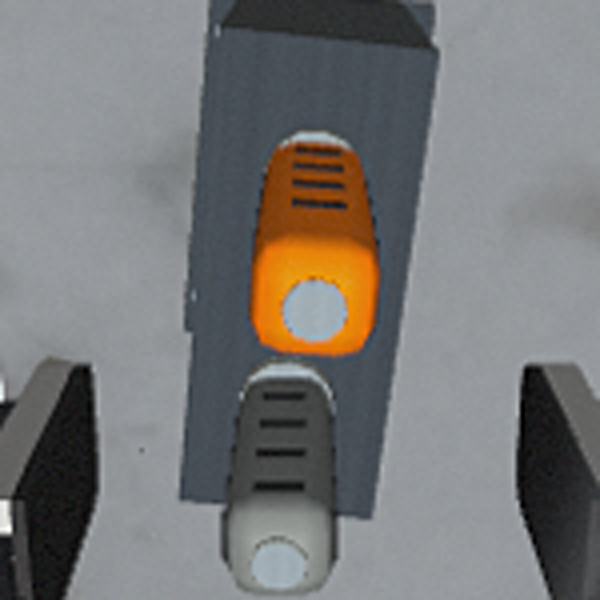

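The crop shows the handle top's centre at wrist pixel (258,220), between the fingers. The handle is turned about -5°, the same as the stand.

play_rows:
  increments:
    - {"offset":[1.5,0,10],"rot":[0,0,0.045],"claw":60}
    - {"offset":[0,0,20],"rot":[0,0,0.045],"claw":60}
    - {"offset":[0,0,25],"rot":[0,0,0],"claw":60}
    - {"offset":[0,0,23],"rot":[0,0,0],"claw":60}
    - {"offset":[0,0,15],"rot":[0,0,0],"claw":60}
    - {"offset":[0,0,0],"rot":[0,0,0],"claw":30}
    - {"offset":[0,0,0],"rot":[0,0,0],"claw":15}
    - {"offset":[0,0,0],"rot":[0,0,0],"claw":15}
  force: 60

```text
t: 2.4
tool_pos: [0.5005, 0.3604, 0.1592]
tcp_rot: [-0.001, 0.999, -0.045, 0.001]
contact_force: [0.5, 0.2, -0.3]
gripper_width: 0.0234
```

play_rows:
  increments:
    - {"offset":[0,0,0],"rot":[0,0,0],"claw":15}
    - {"offset":[0,0,0],"rot":[0,0,0],"claw":15}
    - {"offset":[0,0,0],"rot":[0,0,0],"claw":15}

```text
t: 2.7
tool_pos: [0.5002, 0.3604, 0.1588]
tcp_rot: [-0.001, 0.999, -0.045, 0.001]
contact_force: [-0.3, -0.1, 3.1]
gripper_width: 0.0235
```

play_rows:
  increments:
    - {"offset":[0,0,-15],"rot":[0,0,0],"claw":15}
    - {"offset":[0,0,-25],"rot":[0,0,0],"claw":15}
    - {"offset":[0,0,-30],"rot":[0,0,0],"claw":15}
    - {"offset":[0,0,-30],"rot":[0,0,0],"claw":15}
    - {"offset":[0,0,-30],"rot":[0,0,0],"claw":15}
    - {"offset":[0,0,-30],"rot":[0,0,0],"claw":15}
    - {"offset":[0,0,-30],"rot":[0,0,0],"claw":15}
    - {"offset":[0,0,-20],"rot":[0,0,0],"claw":15}

```text
t: 3.5
tool_pos: [0.4996, 0.3602, 0.3713]
tcp_rot: [-0.001, 0.999, -0.045, 0.002]
contact_force: [-0.1, 0.2, -1.6]
gripper_width: 0.0235
```

play_rows:
  increments:
    - {"offset":[10,30,0],"rot":[0,0,-0.05],"claw":15}
    - {"offset":[10,30,0],"rot":[0,0,-0.05],"claw":15}
    - {"offset":[10,35,0],"rot":[0,0,-0.05],"claw":15}
    - {"offset":[10,35,0],"rot":[0,0,-0.04],"claw":15}
    - {"offset":[10,35,0],"rot":[0,0,0],"claw":15}
    - {"offset":[10,35,0],"rot":[0,0,0],"claw":15}
    - {"offset":[0,35,0],"rot":[0,0,0],"claw":15}
    - {"offset":[0,0,0],"rot":[0,0,0],"claw":15}

```text
t: 4.3
tool_pos: [0.5686, 0.123, 0.368]
tcp_rot: [0.001, 0.999, 0.047, 0.0]
contact_force: [0.1, -0.0, -1.5]
gripper_width: 0.0231
```

play_rows:
  increments:
    - {"offset":[0,0,0],"rot":[0,0.1,0],"claw":15}
    - {"offset":[0,0,0],"rot":[0,0.1,0],"claw":15}
    - {"offset":[0,0,0],"rot":[0,0.1,0],"claw":15}
    - {"offset":[0,0,0],"rot":[0,0.1,0],"claw":15}
    - {"offset":[0,0,0],"rot":[0,0.1,0],"claw":15}
    - {"offset":[0,0,0],"rot":[0,0.111,0],"claw":15}
    - {"offset":[0,0,0],"rot":[0,0,0],"claw":15}
    - {"offset":[0,0,0],"rot":[0,0,0],"claw":15}

```text
t: 5.1
tool_pos: [0.5675, 0.1276, 0.3675]
tcp_rot: [-0.015, 0.953, 0.048, 0.299]
contact_force: [1.0, -0.4, -1.0]
gripper_width: 0.0234
```

```bash
cat >> h.py <<'E'
P=np.array([.6985,.0485,.148]); yaw=np.radians(5.8)
def goal(up,P=P,L=.1488):
    c,s=np.cos(np.radians(35)),np.sin(np.radians(35)); Z=R.from_euler('z',yaw).as_matrix()
    n=Z@[-s,0,c]; x=Z@[c,0,s]; M=np.column_stack([x,np.cross(-n,x),-n]); return P+n*(up+L),M
def cur():
    s=sense(); q=s["tcp_rot"]; return np.array(s["tool_pos"]),R.from_quat([q[1],q[2],q[3],q[0]]).as_matrix(),s
def delta(p,M):
    t,C,s=cur(); print("t",s["t"],t,"d mm",(C.T@(p-t)*1e3).round(1),"rot",R.from_matrix(C.T@M).as_rotvec().round(3),"F",np.round(s["contact_force"],1),"w",s["gripper_width"])
E
python3 - <<'E'
from h import *
np.set_printoptions(precision=4,suppress=True)
delta(*goal(.08)); print(sense()["qpos"])
E
```

```text
t 5.1 [0.5675 0.1276 0.3675] d mm [-25.6  91.9  21.2] rot [-0.     0.002 -0.001] F [ 1.  -0.4 -1. ] w 0.023382780307762578
[ 0.1002 -0.3308  1.9838  0.0009  0.8794 -0.0007]
```

play_rows:
  increments:
    - {"offset":[-5,20,0],"rot":[0,0,0],"claw":15}
    - {"offset":[-8,25,0],"rot":[0,0,0],"claw":15}
    - {"offset":[-8,27,5],"rot":[0,0,0],"claw":15}
    - {"offset":[-4.6,20,16],"rot":[0,0,0],"claw":15}
    - {"offset":[0,0,0],"rot":[0,0,0],"claw":15}
    - {"offset":[0,0,0],"rot":[0,0,0],"claw":15}

```text
t: 5.7
tool_pos: [0.5697, 0.0343, 0.3366]
tcp_rot: [-0.015, 0.953, 0.047, 0.3]
contact_force: [-0.7, -0.4, -0.8]
gripper_width: 0.0232
```

```bash
python3 - <<'E'
from h import *
np.set_printoptions(precision=4,suppress=True)
delta(*goal(.08))
t,C,s=cur(); tip=t+C[:,2]*.1488
w=snap("wrist");a=snap("scene");b=snap("side")
import pickle;pickle.dump((w,a,b),open("v3.pkl","wb"))
out=[]
for n,v in(("w",w),("a",a),("b",b)):
    q=proj(v,tip);r=proj(v,P);c=(q+r)/2;print(n,"tip",q,"port",r)
    hs=60 if n=="w" else 30
    x,y=int(np.clip(c[0]-hs,0,512-2*hs)),int(np.clip(c[1]-hs,0,384-2*hs));sc=260/(2*hs);print(x,y,sc)
    out.append(cv2.resize(v["img"][y:y+2*hs,x:x+2*hs],(260,260),interpolation=2))
cv2.imwrite("pics/c4.png",np.hstack(out))
E
```

```text
t 5.7 [0.5697 0.0343 0.3366] d mm [-2.  -1.1  0. ] rot [ 0.001  0.    -0.002] F [-0.7 -0.4 -0.8] w 0.023211488374459664
w tip [253.9702 181.4964] port [252.7809 166.396 ]
193 113 2.1666666666666665
a tip [265.3586 152.2011] port [270.8435 166.5212]
238 129 4.333333333333333
b tip [225.9698 182.2599] port [212.8185 198.9546]
189 160 4.333333333333333
```

View pics/c4.png

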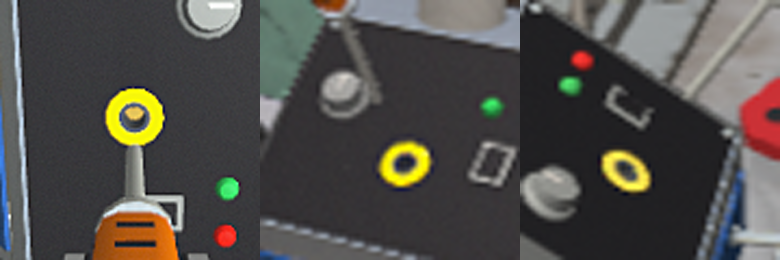

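The crops show the tip at wrist (255,180), scene (265,152) and side (226,181), all within 1.5 px of my prediction. The ring lies straight ahead at wrist (255,167). I'll refine the ring position by ellipse.

```bash
python3 - <<'E'
from h import *
import pickle
np.set_printoptions(precision=4,suppress=True)
w,a,b=pickle.load(open("v3.pkl","rb"))
px=[]
for v in(w,a,b):
    h=cv2.cvtColor(v["img"],cv2.COLOR_BGR2HSV); m=cv2.inRange(h,(22,110,100),(36,255,255))
    k,l,st,ce=cv2.connectedComponentsWithStats(m); r=proj(v,P)
    i=min([i for i in range(1,k) if st[i,4]>30],key=lambda i:np.linalg.norm(ce[i]-r))
    c=max(cv2.findContours((l==i).astype(np.uint8),0,1)[0],key=len); e=cv2.fitEllipse(cv2.convexHull(c)); px.append(e[0]); print(ce[i],e,"exp",r,"w@z",onplane(v,e[0],.148))
print("fx",w["K"][0,0],"tri",tri(*zip((w,a,b),px)), tri((a,px[1]),(b,px[2])))
E
```

```text
[254.6929 166.5135] ((254.63450622558594, 166.58934020996094), (26.4030818939209, 27.009044647216797), 83.03144073486328) exp [252.7809 166.396 ] w@z [0.7017 0.0482 0.148 ]
[271.     166.2468] ((270.9982604980469, 166.1471710205078), (9.605480194091797, 12.200891494750977), 70.29052734375) exp [270.8435 166.5212] w@z [0.7013 0.0496 0.148 ]
[212.9206 199.0794] ((212.97450256347656, 199.02032470703125), (8.068511009216309, 11.597909927368164), 122.68415069580078) exp [212.8185 198.9546] w@z [0.6979 0.0487 0.148 ]
fx 269.5449915534654 tri [0.6992 0.0486 0.149 ] [0.6984 0.0485 0.1487]
```

play_rows:
  increments:
    - {"offset":[-1,-1,10],"rot":[0,0,0],"claw":15}
    - {"offset":[0,0,20],"rot":[0,0,0],"claw":15}
    - {"offset":[0,0,20],"rot":[0,0,0],"claw":15}
    - {"offset":[0,0,15],"rot":[0,0,0],"claw":15}
    - {"offset":[0,0,10],"rot":[0,0,0],"claw":15}
    - {"offset":[0,0,8],"rot":[0,0,0],"claw":15}
    - {"offset":[0,0,7],"rot":[0,0,0],"claw":15}
    - {"offset":[0,0,0],"rot":[0,0,0],"claw":15}

```text
t: 6.65
tool_pos: [0.6191, 0.0409, 0.2605]
tcp_rot: [-0.015, 0.953, 0.048, 0.3]
contact_force: [0.3, 0.3, -1.4]
gripper_width: 0.0232
```

```bash
python3 - <<'E'
from h import *
np.set_printoptions(precision=4,suppress=True)
delta(*goal(-.01))
E
```

```text
t 6.65 [0.6191 0.0409 0.2605] d mm [ 0.8  0.5 -0.9] rot [ 0.     0.001 -0.001] F [ 0.3  0.3 -1.4] w 0.023223745864365954
```

play_rows:
  increments:
    - {"offset":[0,0,8],"rot":[0,0,0],"claw":15}
    - {"offset":[0,0,10],"rot":[0,0,0],"claw":15}
    - {"offset":[0,0,10],"rot":[0,0,0],"claw":15}
    - {"offset":[0,0,10],"rot":[0,0,0],"claw":15}
    - {"offset":[0,0,8],"rot":[0,0,0],"claw":15}
    - {"offset":[0,0,0],"rot":[0,0,0],"claw":15}

```text
t: 7.25
tool_pos: [0.6455, 0.0434, 0.2221]
tcp_rot: [-0.015, 0.953, 0.048, 0.3]
contact_force: [-0.5, -0.6, -1.5]
gripper_width: 0.0233
```

play_rows:
  increments:
    - {"offset":[0,0,4],"rot":[0,0,0],"claw":15}
    - {"offset":[0,0,4],"rot":[0,0,0],"claw":15}
    - {"offset":[0,0,4],"rot":[0,0,0],"claw":15}
    - {"offset":[0,0,3],"rot":[0,0,0],"claw":15}
    - {"offset":[0,0,2],"rot":[0,0,0],"claw":15}
    - {"offset":[0,0,0],"rot":[0,0,0],"claw":15}
    - {"offset":[0,0,0],"rot":[0,0,0],"claw":15}
    - {"offset":[0,0,0],"rot":[0,0,0],"claw":15}

```text
t: 8.05
tool_pos: [0.6571, 0.0441, 0.2145]
tcp_rot: [-0.015, 0.951, 0.048, 0.304]
contact_force: [-10.3, -0.6, 11.9]
gripper_width: 0.0232
```

```bash
python3 - <<'E'
from h import *
np.set_printoptions(precision=4,suppress=True)
delta(*goal(-.075))
import pickle
a0,b0=pickle.load(open("v3.pkl","rb"))[1:]
v=[snap("scene"),snap("side")]
f=lambda im,x,y,w,h,s:cv2.resize(im[y:y+h,x:x+w],None,fx=s,fy=s,interpolation=2)
cv2.imwrite("pics/c5.png",np.hstack([f(v[0]["img"],205,120,130,110,3),f(v[1]["img"],150,150,130,110,3)]))
E
```

```text
t 8.05 [0.6571 0.0441 0.2145] d mm [-4.1 -0.2  4.5] rot [ 0.002 -0.008 -0.   ] F [-10.3  -0.6  11.9] w 0.023156833264001437
```

View pics/c5.png

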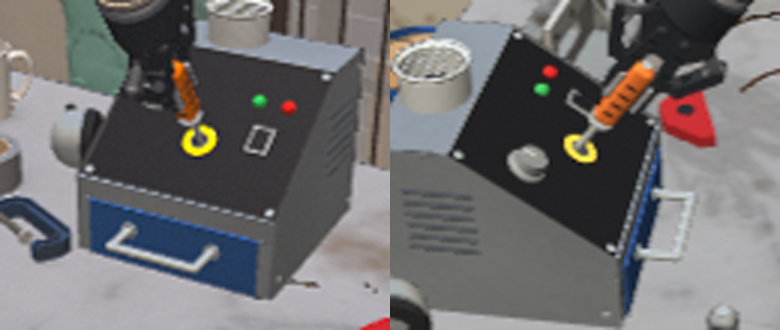

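The pin is in the ring (crop (200,140)), but the drawer is still shut. The arm has drifted about 4 mm up the slope under load, so I'll correct that and press further.

play_rows:
  increments:
    - {"offset":[-2,0,0],"rot":[0,-0.004,0],"claw":15}
    - {"offset":[-2,0,0],"rot":[0,-0.004,0],"claw":15}
    - {"offset":[0,0,2],"rot":[0,0,0],"claw":15}
    - {"offset":[0,0,2],"rot":[0,0,0],"claw":15}
    - {"offset":[0,0,0],"rot":[0,0,0],"claw":15}
    - {"offset":[0,0,0],"rot":[0,0,0],"claw":15}

```text
t: 8.75
tool_pos: [0.6577, 0.0439, 0.2096]
tcp_rot: [-0.014, 0.952, 0.047, 0.302]
contact_force: [-1.2, 0.7, 6.5]
gripper_width: 0.0233
```

```bash
python3 - <<'E'
from h import *
np.set_printoptions(precision=4,suppress=True)
delta(*goal(-.075))
E
```

```text
t 8.75 [0.6577 0.0439 0.2096] d mm [-1.7 -0.5  0.2] rot [ 0.003 -0.004 -0.001] F [-1.2  0.7  6.5] w 0.02332072625820211
```

play_rows:
  increments:
    - {"offset":[0,0,1.5],"rot":[0,0,0],"claw":15}
    - {"offset":[0,0,1.5],"rot":[0,0,0],"claw":15}
    - {"offset":[0,0,0],"rot":[0,0,0],"claw":15}
    - {"offset":[0,0,0],"rot":[0,0,0],"claw":15}

```text
t: 9.15
tool_pos: [0.6585, 0.044, 0.2073]
tcp_rot: [-0.014, 0.952, 0.048, 0.301]
contact_force: [-10.4, -0.6, 12.7]
gripper_width: 0.0235
```

```bash
cat >> h.py <<'E'
def drawer(v):
    h=cv2.cvtColor(v["img"],cv2.COLOR_BGR2HSV); m=cv2.inRange(h,(100,110,40),(125,255,200)); m[:175]=0;m[230:]=0;m[:,:225]=0;m[:,320:]=0
    k,l,st,ce=cv2.connectedComponentsWithStats(m); return max([(st[i,4],st[i,:4].tolist(),ce[i].round(1).tolist()) for i in range(1,k)])
E
python3 - <<'E'
from h import *
import pickle
np.set_printoptions(precision=4,suppress=True)
delta(*goal(-.075))
print(drawer(pickle.load(open("v3.pkl","rb"))[1]),drawer(snap("scene")))
E
```

```text
t 9.15 [0.6585 0.044  0.2073] d mm [-1.  -0.4 -2.2] rot [ 0.002 -0.001 -0.   ] F [-10.4  -0.6  12.7] w 0.023451501731589244
(np.int32(778), [235, 186, 56, 32], [263.7, 201.1]) (np.int32(773), [228, 191, 58, 34], [258.3, 206.3])
```

The drawer front has shifted about 7 px left and 5 px down in the scene view, so it has sprung out with the pin still pressing. I'll hold briefly, then withdraw.

play_rows:
  increments:
    - {"offset":[0,0,0],"rot":[0,0,0],"claw":15}
    - {"offset":[0,0,0],"rot":[0,0,0],"claw":15}
    - {"offset":[0,0,-8],"rot":[0,0,0],"claw":15}
    - {"offset":[0,0,-10],"rot":[0,0,0],"claw":15}
    - {"offset":[0,0,-12],"rot":[0,0,0],"claw":15}
    - {"offset":[0,0,-15],"rot":[0,0,0],"claw":15}
    - {"offset":[0,0,-15],"rot":[0,0,0],"claw":15}
    - {"offset":[0,0,0],"rot":[0,0,0],"claw":15}

```text
t: 10.0
tool_pos: [0.6228, 0.0408, 0.2543]
tcp_rot: [-0.014, 0.953, 0.048, 0.299]
contact_force: [1.5, -0.6, 2.9]
gripper_width: 0.0234
```

```bash
python3 - <<'E'
from h import *
np.set_printoptions(precision=4,suppress=True)
delta(*goal(.09)); v=snap("scene");print(drawer(v))
E
```

```text
t 10.0 [0.6228 0.0408 0.2543] d mm [   1.1    0.2 -108. ] rot [ 0.002  0.002 -0.001] F [ 1.5 -0.6  2.9] w 0.023387026161873815
(np.int32(783), [228, 191, 58, 34], [258.3, 206.4])
```

Drawer stays out. I'll carry on withdrawing, then go up and untilt.

play_rows:
  increments:
    - {"offset":[0.5,0,-10],"rot":[0,0,0],"claw":15}
    - {"offset":[0.5,0,-15],"rot":[0,0,0],"claw":15}
    - {"offset":[0,0,-20],"rot":[0,0,0],"claw":15}
    - {"offset":[0,0,-25],"rot":[0,0,0],"claw":15}
    - {"offset":[0,0,-25],"rot":[0,0,0],"claw":15}
    - {"offset":[0,0,-20],"rot":[0,0,0],"claw":15}
    - {"offset":[0,0,-5],"rot":[0,0,0],"claw":15}
    - {"offset":[0,0,0],"rot":[0,0,0],"claw":15}

```text
t: 10.85
tool_pos: [0.554, 0.0343, 0.3488]
tcp_rot: [-0.015, 0.954, 0.048, 0.295]
contact_force: [0.3, -0.7, -1.8]
gripper_width: 0.0234
```

play_rows:
  increments:
    - {"offset":[10,-20,0],"rot":[0,-0.1,0],"claw":15}
    - {"offset":[15,-25,-10],"rot":[0,-0.1,0],"claw":15}
    - {"offset":[10,-30,-10],"rot":[0,-0.1,0],"claw":15}
    - {"offset":[0,-30,-10],"rot":[0,-0.1,0],"claw":15}
    - {"offset":[0,-30,0],"rot":[0,-0.1,0],"claw":15}
    - {"offset":[0,-30,0],"rot":[0,-0.11,0],"claw":15}
    - {"offset":[0,0,0],"rot":[0,0,0],"claw":15}
    - {"offset":[0,0,0],"rot":[0,0,0],"claw":15}

```text
t: 11.65
tool_pos: [0.5572, 0.2008, 0.3907]
tcp_rot: [0.001, 0.999, 0.051, -0.006]
contact_force: [0.3, 0.5, -1.9]
gripper_width: 0.0235
```

```bash
cat >> h.py <<'E'
ST=np.array([.5002,.3604,.1588]); SM=R.from_quat([.999,-.045,.001,-.001]).as_matrix()
E
python3 - <<'E'
from h import *
np.set_printoptions(precision=4,suppress=True)
delta(ST+[0,0,.215],SM)
E
```

```text
t 11.65 [0.5572 0.2008 0.3907] d mm [ -40.3 -164.6   17.2] rot [0.005 0.015 0.191] F [ 0.3  0.5 -1.9] w 0.023456209607180797
```

play_rows:
  increments:
    - {"offset":[-8,-30,0],"rot":[0,0,0],"claw":15}
    - {"offset":[-8,-30,0],"rot":[0,0,0],"claw":15}
    - {"offset":[-8,-35,0],"rot":[0,0,0],"claw":15}
    - {"offset":[-8,-35,0],"rot":[0,0,0],"claw":15}
    - {"offset":[-8,-30,7],"rot":[0.005,0.015,0],"claw":15}
    - {"offset":[0,0,5],"rot":[0,0,0.1],"claw":15}
    - {"offset":[0,0,5],"rot":[0,0,0.09],"claw":15}
    - {"offset":[0,0,0],"rot":[0,0,0],"claw":15}

```text
t: 12.45
tool_pos: [0.5006, 0.3543, 0.3763]
tcp_rot: [-0.002, 0.999, -0.045, 0.003]
contact_force: [-0.2, -0.1, -1.3]
gripper_width: 0.0234
```

```bash
python3 - <<'E'
from h import *
np.set_printoptions(precision=4,suppress=True)
delta(ST+[0,0,.215],SM)
E
```

```text
t 12.45 [0.5006 0.3543 0.3763] d mm [-0.9 -6.   2.6] rot [-0.003 -0.003 -0.   ] F [-0.2 -0.1 -1.3] w 0.023421534146925983
```

play_rows:
  increments:
    - {"offset":[-0.5,-3,0],"rot":[-0.003,-0.003,0],"claw":15}
    - {"offset":[-0.5,-3,0],"rot":[0,0,0],"claw":15}
    - {"offset":[0,0,20],"rot":[0,0,0],"claw":15}
    - {"offset":[0,0,25],"rot":[0,0,0],"claw":15}
    - {"offset":[0,0,25],"rot":[0,0,0],"claw":15}
    - {"offset":[0,0,15],"rot":[0,0,0],"claw":15}
    - {"offset":[0,0,5],"rot":[0,0,0],"claw":15}
    - {"offset":[0,0,0],"rot":[0,0,0],"claw":15}

```text
t: 13.25
tool_pos: [0.5013, 0.3618, 0.2876]
tcp_rot: [-0.001, 0.999, -0.045, 0.002]
contact_force: [0.7, -0.5, 0.3]
gripper_width: 0.0233
```

```bash
python3 - <<'E'
from h import *
np.set_printoptions(precision=4,suppress=True)
delta(ST+[0,0,.125],SM)
t,C,s=cur(); tip=t+C[:,2]*.1488; out=[]
for n in("wrist","scene","side"):
    v=snap(n);q=proj(v,tip);r=proj(v,[.5,.3604,.12]);hs=50 if n=="wrist" else 30
    x,y=int(np.clip(r[0]-hs,0,512-2*hs)),int(np.clip(r[1]-hs,0,384-2*hs));print(n,"tip",q.round(1),"hole",r.round(1),x,y,260/2/hs)
    out.append(cv2.resize(v["img"][y:y+2*hs,x:x+2*hs],(260,260),interpolation=2))
cv2.imwrite("pics/c6.png",np.hstack(out))
E
```

```text
t 13.25 [0.5013 0.3618 0.2876] d mm [-1.   1.5  3.8] rot [-0.001 -0.001  0.   ] F [ 0.7 -0.5  0.3] w 0.023316629592274457
wrist tip [253.9 181.8] hole [252.6 179.5] 202 129 2.6
scene tip [158.  167.3] hole [158.6 172.8] 128 142 4.333333333333333
side tip [248.8 287.5] hole [249.7 292.2] 219 262 4.333333333333333
```

View pics/c6.png

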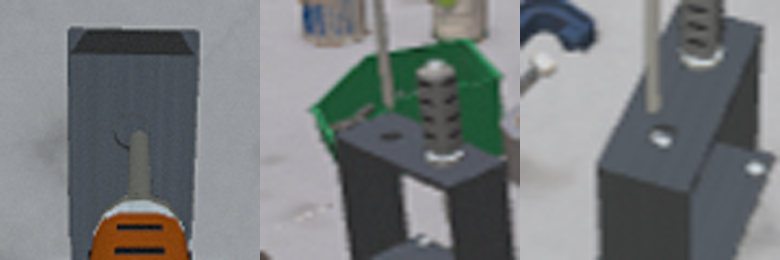

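The crops show the tip at wrist (255.5,181), with the hole's rim just to its left. The hole is at scene (158.5,173.4) and side (251.3,292.7). I'll triangulate the difference.

```bash
python3 - <<'E'
from h import *
np.set_printoptions(precision=4,suppress=True)
t,C,s=cur()
w,a,b=snap("wrist"),snap("scene"),snap("side")
tip=tri((a,(158,166.9)),(b,(249.7,286.9)));hole=tri((a,(158.5,173.4)),(b,(251.3,292.7)))
print(tip,hole,"tool frame",C.T@(hole-tip)*1e3,"on z .12",onplane(a,(158.5,173.4),.12),onplane(b,(251.3,292.7),.12),onplane(w,(252.4,179.8),.12),"tip model",t+C[:,2]*.1488,"wrist tip",onplane(w,(255.5,180.9),tip[2]))
E
```

```text
[0.5002 0.3608 0.1407] [0.497  0.359  0.1186] tool frame [-3.2027  2.1311 22.068 ] on z .12 [0.4965 0.3572 0.12  ] [0.4958 0.361  0.12  ] [0.5013 0.3604 0.12  ] tip model [0.5033 0.3631 0.1412] wrist tip [0.5052 0.3639 0.1407]
```

play_rows:
  increments:
    - {"offset":[-1.5,0.9,0],"rot":[0,0,0],"claw":15}
    - {"offset":[-1.5,0.9,0],"rot":[0,0,0],"claw":15}
    - {"offset":[0,0,7],"rot":[0,0,0],"claw":15}
    - {"offset":[0,0,7],"rot":[0,0,0],"claw":15}
    - {"offset":[0,0,6],"rot":[0,0,0],"claw":15}
    - {"offset":[0,0,6],"rot":[0,0,0],"claw":15}
    - {"offset":[0,0,6],"rot":[0,0,0],"claw":15}
    - {"offset":[0,0,0],"rot":[0,0,0],"claw":15}

```text
t: 14.35
tool_pos: [0.4976, 0.3601, 0.2543]
tcp_rot: [-0.001, 0.999, -0.045, 0.001]
contact_force: [-0.9, 0.4, -2.2]
gripper_width: 0.0232
```

```bash
python3 - <<'E'
from h import *
np.set_printoptions(precision=4,suppress=True)
delta(ST,SM)
E
```

```text
t 14.35 [0.4976 0.3601 0.2543] d mm [ 2.4 -0.4 95.5] rot [0. 0. 0.] F [-0.9  0.4 -2.2] w 0.02317104367200363
```

play_rows:
  increments:
    - {"offset":[0,0,10],"rot":[0,0,0],"claw":15}
    - {"offset":[0,0,14],"rot":[0,0,0],"claw":15}
    - {"offset":[0,0,15],"rot":[0,0,0],"claw":15}
    - {"offset":[0,0,15],"rot":[0,0,0],"claw":15}
    - {"offset":[0,0,15],"rot":[0,0,0],"claw":15}
    - {"offset":[0,0,12],"rot":[0,0,0],"claw":15}
    - {"offset":[0,0,6],"rot":[0,0,0],"claw":15}
    - {"offset":[0,0,0],"rot":[0,0,0],"claw":15}

```text
t: 15.15
tool_pos: [0.4979, 0.3603, 0.1673]
tcp_rot: [-0.001, 0.999, -0.045, 0.001]
contact_force: [-0.8, -0.6, -0.9]
gripper_width: 0.0233
```

```bash
python3 - <<'E'
from h import *
np.set_printoptions(precision=4,suppress=True)
delta(ST,SM)
E
```

```text
t 15.15 [0.4979 0.3603 0.1673] d mm [ 2.3 -0.2  8.5] rot [0. 0. 0.] F [-0.8 -0.6 -0.9] w 0.023319580880012472
```

play_rows:
  increments:
    - {"offset":[0,0,2],"rot":[0,0,0],"claw":15}
    - {"offset":[0,0,2],"rot":[0,0,0],"claw":15}
    - {"offset":[0,0,1.5],"rot":[0,0,0],"claw":15}
    - {"offset":[0,0,0],"rot":[0,0,0],"claw":15}

```text
t: 15.55
tool_pos: [0.4988, 0.3608, 0.1637]
tcp_rot: [-0.002, 0.999, -0.045, 0.002]
contact_force: [-1.2, -0.0, -1.2]
gripper_width: 0.0234
```

play_rows:
  increments:
    - {"offset":[0,0,1.5],"rot":[0,0,0],"claw":15}
    - {"offset":[0,0,1],"rot":[0,0,0],"claw":15}
    - {"offset":[0,0,0],"rot":[0,0,0],"claw":15}
    - {"offset":[0,0,0],"rot":[0,0,0],"claw":15}

```text
t: 15.95
tool_pos: [0.4987, 0.3608, 0.161]
tcp_rot: [-0.002, 0.999, -0.045, 0.002]
contact_force: [-0.0, -0.1, -0.8]
gripper_width: 0.0237
```

play_rows:
  increments:
    - {"offset":[0,0,1.5],"rot":[0,0,0],"claw":15}
    - {"offset":[0,0,0],"rot":[0,0,0],"claw":15}
    - {"offset":[0,0,0],"rot":[0,0,0],"claw":32}
    - {"offset":[0,0,0],"rot":[0,0,0],"claw":45}
    - {"offset":[0,0,0],"rot":[0,0,0],"claw":55}
    - {"offset":[0,0,0],"rot":[0,0,0],"claw":55}
    - {"offset":[0,0,-10],"rot":[0,0,0],"claw":55}
    - {"offset":[0,0,-20],"rot":[0,0,0],"claw":55}

```text
t: 16.75
tool_pos: [0.4973, 0.3599, 0.1882]
tcp_rot: [-0.0, 0.999, -0.045, 0.0]
contact_force: [-0.7, 0.8, -0.7]
gripper_width: 0.0551
```

play_rows:
  increments:
    - {"offset":[0,0,-25],"rot":[0,0,0],"claw":55}
    - {"offset":[0,0,-30],"rot":[0,0,0],"claw":55}
    - {"offset":[0,0,-30],"rot":[0,0,0],"claw":55}
    - {"offset":[0,0,-30],"rot":[0,0,0],"claw":55}
    - {"offset":[0,0,0],"rot":[0,0,0],"claw":55}

```text
t: 17.25
tool_pos: [0.5008, 0.3619, 0.3121]
tcp_rot: [-0.005, 0.999, -0.045, 0.007]
contact_force: [0.8, 0.8, 1.0]
gripper_width: 0.0551
```

```bash
python3 - <<'E'
from h import *
np.set_printoptions(precision=4,suppress=True)
a,b=snap("scene"),snap("side")
f=lambda im,x,y,w,h,s:cv2.resize(im[y:y+h,x:x+w],None,fx=s,fy=s,interpolation=2)
cv2.imwrite("pics/c7.png",np.vstack([np.hstack([f(a["img"],120,130,100,70,4),f(b["img"],215,240,100,70,4)]),np.hstack([f(a["img"],210,155,100,75,4),f(b["img"],190,160,100,75,4)])]))
import pickle;pickle.dump((a,b),open("v4.pkl","wb"))
delta(ST,SM)
E
```

```text
t 17.35 [0.4986 0.3607 0.3063] d mm [  0.6   0.9 147.5] rot [-0.003 -0.005  0.   ] F [-0.2  0.8 -1.1] w 0.05509974429200596
```

View pics/c7.png

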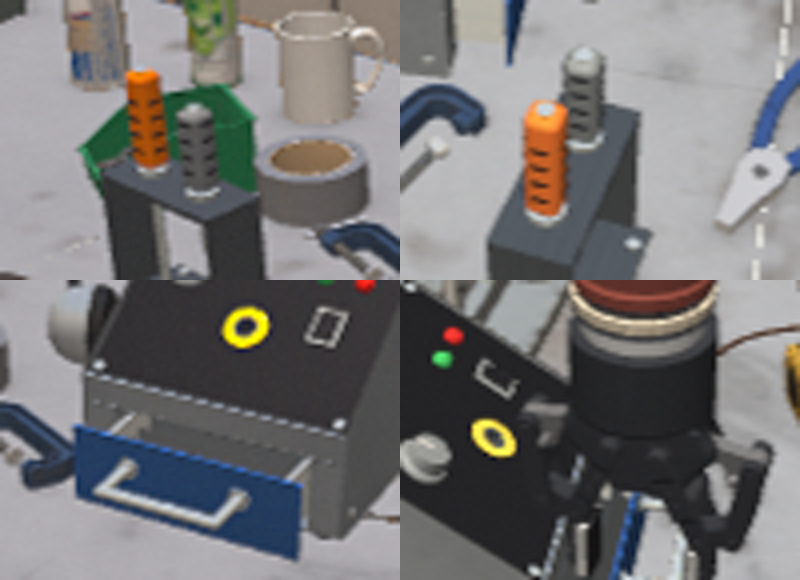

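The pin is back in its stand, with the collar on the plate. The drawer is out partway, with its bar from (234,277/4…) in the lower-left crop. The big look-alike isn't at its old spot, so I'll find it.

```bash
python3 - <<'E'
from h import *
import pickle
np.set_printoptions(precision=4,suppress=True)
a,b=pickle.load(open("v4.pkl","rb"))
cv2.imwrite("pics/full.png",np.vstack([cv2.resize(a["img"],(400,300)),cv2.resize(b["img"],(400,300))])if 0 else np.hstack([cv2.resize(a["img"],(400,300),interpolation=3),cv2.resize(b["img"],(400,300),interpolation=3)]))
for f in ("v.pkl","v1.pkl","v3.pkl","v4.pkl"):
    for v in pickle.load(open(f,"rb"))[-2:]:
        h=cv2.cvtColor(v["img"],cv2.COLOR_BGR2HSV)
        m=cv2.inRange(h,(5,170,130),(20,255,255));k,_,st,ce=cv2.connectedComponentsWithStats(m)
        print(f,[(st[i].tolist()) for i in range(1,k) if st[i,4]>100])
# bar of handle: bar legs in lower-left crop
S=lambda x,y:(210+x/4,155+(y-280)/4)
L=onplane(a,S(100,493),.055);Rr=onplane(a,S(226,523),.055);print("bar",L,Rr,(L+Rr)/2)
for d in(.042,.05):
  n=np.array([np.cos(yaw),np.sin(yaw)])
c=[onplane(a,S(76,428),.081),onplane(a,S(302,488),.081)];print("front top",c,(c[0]+c[1])/2)
E
```

```text
v.pkl [[120, 145, 15, 36, 304], [151, 148, 10, 24, 142], [311, 248, 25, 23, 228]]
v.pkl [[381, 113, 38, 32, 953], [287, 177, 11, 19, 106], [300, 250, 17, 38, 397], [247, 266, 10, 28, 202]]
v1.pkl [[121, 145, 14, 36, 299], [151, 148, 10, 24, 143], [311, 248, 25, 23, 222]]
v1.pkl [[381, 113, 38, 32, 964], [300, 249, 17, 39, 409], [247, 266, 10, 28, 202]]
v3.pkl [[148, 244, 33, 25, 374], [311, 252, 25, 19, 196]]
v3.pkl [[381, 113, 38, 32, 950], [247, 135, 21, 24, 178], [287, 177, 11, 19, 104], [334, 255, 15, 27, 240]]
v4.pkl [[152, 148, 10, 24, 141], [148, 244, 33, 25, 376], [311, 249, 25, 22, 229]]
v4.pkl [[381, 113, 38, 32, 970], [334, 255, 15, 27, 240], [246, 266, 11, 28, 199]]
bar [0.5437 0.0817 0.055 ] [ 0.561  -0.0238  0.055 ] [0.5523 0.029  0.055 ]
front top [array([0.5805, 0.1322, 0.081 ]), array([ 0.5997, -0.0667,  0.081 ])] [0.5901 0.0327 0.081 ]
```

View pics/full.png

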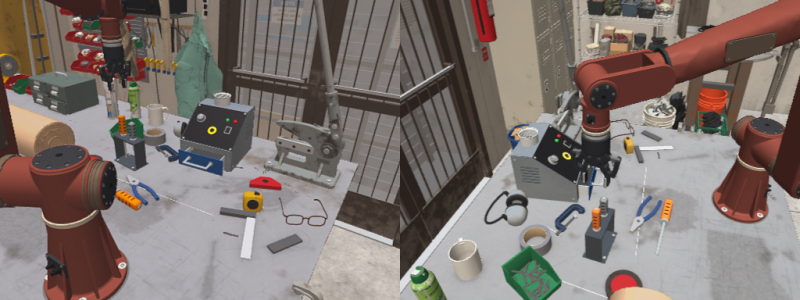

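The full view shows that the look-alike has toppled and now lies by the pliers, at scene (164,256). It is still, and it isn't one of the guarded things. I'll check whether the pliers moved.

```bash
python3 - <<'E'
from h import *
import pickle
np.set_printoptions(precision=4,suppress=True)
for f in ("v.pkl","v1.pkl","v3.pkl","v4.pkl"):
    o=[]
    for v in pickle.load(open(f,"rb"))[-2:]:
        h=cv2.cvtColor(v["img"],cv2.COLOR_BGR2HSV)
        m=cv2.inRange(h,(100,110,40),(125,255,255));k,_,st,ce=cv2.connectedComponentsWithStats(m)
        o.append([(st[i].tolist(),onplane(v,ce[i],.01)[:2].round(3)) for i in range(1,k) if 60<st[i,4]<700 and .2<onplane(v,ce[i],0)[0]<.6 and onplane(v,ce[i],0)[1]>.05 ])
    print(f,o)
print(cur()[2]["qpos"])
E
```

```text
v.pkl [[([178, 234, 25, 22, 130], array([0.371, 0.113])), ([169, 237, 20, 25, 133], array([0.326, 0.125]))], [([315, 256, 20, 26, 120], array([0.326, 0.131]))]]
v1.pkl [[([178, 234, 25, 22, 130], array([0.371, 0.113])), ([169, 237, 20, 25, 132], array([0.326, 0.125]))], [([315, 256, 20, 26, 120], array([0.326, 0.131]))]]
v3.pkl [[([178, 234, 25, 22, 129], array([0.371, 0.113])), ([169, 237, 20, 25, 128], array([0.327, 0.126]))], [([303, 251, 19, 26, 113], array([0.371, 0.116])), ([312, 256, 23, 27, 131], array([0.328, 0.135]))]]
v4.pkl [[([178, 234, 25, 22, 131], array([0.371, 0.113])), ([169, 237, 20, 25, 129], array([0.327, 0.125]))], [([303, 251, 19, 26, 113], array([0.371, 0.116])), ([312, 256, 23, 27, 131], array([0.328, 0.135]))]]
[0.5119 0.1411 1.5604 0.0006 1.4317 0.6018]
```

The pliers haven't moved. Next, the drawer.

play_rows:
  increments:
    - {"offset":[8,25,0],"rot":[0,0,0],"claw":36}
    - {"offset":[10,40,0],"rot":[0,0,0],"claw":36}
    - {"offset":[10,42,0],"rot":[0,0,0],"claw":36}
    - {"offset":[12,42,0],"rot":[0,0,0],"claw":36}
    - {"offset":[12,42,0],"rot":[0,0,0],"claw":36}
    - {"offset":[10,42,0],"rot":[0,0,0],"claw":36}
    - {"offset":[10,42,0],"rot":[0,0,0],"claw":36}
    - {"offset":[6,30,0],"rot":[0,0,0],"claw":36}

```text
t: 18.15
tool_pos: [0.5474, 0.047, 0.3016]
tcp_rot: [-0.001, 0.999, -0.046, 0.0]
contact_force: [-0.2, -0.3, 0.1]
gripper_width: 0.0359
```

play_rows:
  increments:
    - {"offset":[0,0,30],"rot":[0,0,-0.1],"claw":36}
    - {"offset":[0,0,40],"rot":[0,0,-0.09],"claw":36}
    - {"offset":[0,0,35],"rot":[0,0,0],"claw":36}
    - {"offset":[0,0,0],"rot":[0,0,0],"claw":36}

```text
t: 18.55
tool_pos: [0.5426, 0.0499, 0.1906]
tcp_rot: [-0.002, 0.999, 0.05, -0.006]
contact_force: [-0.7, 0.7, -0.7]
gripper_width: 0.0361
```

```bash
python3 - <<'E'
from h import *
np.set_printoptions(precision=4,suppress=True)
M=np.array([[np.cos(yaw),np.sin(yaw),0],[np.sin(yaw),-np.cos(yaw),0],[0,0,-1]])
p=np.array([.55,.029,.036]);delta(p,M)
w=snap("wrist");r=proj(w,[.55,.029,.055]);print(r,proj(w,[.5437,.0817,.055]),proj(w,[.561,-.0238,.055]))
x,y=56,60;cv2.imwrite("pics/c8.png",w["img"][y:y+300,x:x+400])
g=cv2.cvtColor(w["img"],cv2.COLOR_BGR2HSV)
for row in range(int(r[1])-24,int(r[1])+25,8):
    print(row,[ (c,int(g[row,c,1]),int(g[row,c,2])) for c in range(int(r[0])-30,int(r[0])+31,3)])
E
```

```text
t 18.55 [0.5426 0.0499 0.1906] d mm [  7.1  22.2 154.4] rot [-0.005  0.012 -0.002] F [-0.7  0.7 -0.7] w 0.03612849378546102
[260.1087 204.2127] [259.3008 155.6731] [264.8996 248.4571]
180 [(230, 13, 182), (233, 14, 187), (236, 11, 182), (239, 11, 183), (242, 11, 185), (245, 14, 188), (248, 11, 184), (251, 14, 185), (254, 12, 186), (257, 9, 189), (260, 16, 171), (263, 28, 210), (266, 27, 211), (269, 16, 158), (272, 11, 184), (275, 15, 186), (278, 12, 185), (281, 11, 184), (284, 11, 183), (287, 12, 184), (290, 10, 183)]
188 [(230, 8, 181), (233, 13, 182), (236, 13, 183), (239, 12, 185), (242, 11, 182), (245, 12, 184), (248, 11, 184), (251, 15, 185), (254, 11, 186), (257, 14, 186), (260, 19, 178), (263, 28, 210), (266, 30, 213), (269, 16, 178), (272, 15, 188), (275, 14, 186), (278, 11, 184), (281, 15, 185), (284, 12, 184), (287, 11, 183), (290, 13, 183)]
196 [(230, 13, 183), (233, 14, 183), (236, 14, 184), (239, 14, 184), (242, 14, 180), (245, 14, 186), (248, 12, 184), (251, 11, 185), (254, 12, 186), (257, 13, 183), (260, 16, 176), (263, 27, 211), (266, 26, 213), (269, 16, 190), (272, 1
[... 767 characters left out ...]
7), (290, 12, 187)]
220 [(230, 14, 181), (233, 15, 183), (236, 12, 175), (239, 14, 180), (242, 14, 182), (245, 14, 185), (248, 15, 185), (251, 11, 183), (254, 12, 186), (257, 16, 188), (260, 16, 193), (263, 27, 209), (266, 26, 210), (269, 11, 187), (272, 12, 187), (275, 10, 186), (278, 14, 188), (281, 12, 185), (284, 12, 188), (287, 14, 184), (290, 10, 184)]
228 [(230, 13, 173), (233, 14, 170), (236, 8, 168), (239, 12, 174), (242, 13, 179), (245, 12, 184), (248, 14, 185), (251, 10, 181), (254, 14, 185), (257, 11, 187), (260, 12, 195), (263, 28, 210), (266, 27, 211), (269, 11, 193), (272, 12, 187), (275, 14, 186), (278, 12, 188), (281, 15, 188), (284, 12, 187), (287, 15, 183), (290, 11, 186)]
```

View pics/c8.png

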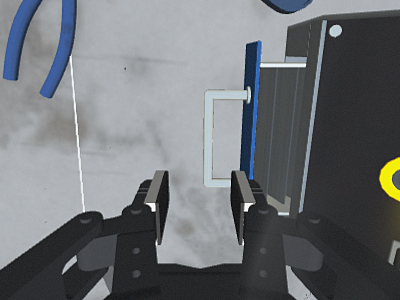

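The wrist crop shows the bar upright at image column 264.5, rows 150–247. That puts it about 10 mm ahead and 16 mm to the tool's +y, parallel to the pads.

play_rows:
  increments:
    - {"offset":[5,8,10],"rot":[-0.005,0.012,0],"claw":36}
    - {"offset":[5,8,20],"rot":[0,0,0],"claw":36}
    - {"offset":[0,0,25],"rot":[0,0,0],"claw":36}
    - {"offset":[0,0,25],"rot":[0,0,0],"claw":36}
    - {"offset":[0,0,15],"rot":[0,0,0],"claw":36}
    - {"offset":[0,0,0],"rot":[0,0,0],"claw":36}

```text
t: 19.2
tool_pos: [0.5608, 0.0351, 0.1027]
tcp_rot: [0.001, 0.999, 0.05, 0.007]
contact_force: [0.1, 0.4, 0.1]
gripper_width: 0.036
```

```bash
python3 - <<'E'
from h import *
np.set_printoptions(precision=4,suppress=True)
M=np.array([[np.cos(yaw),np.sin(yaw),0],[np.sin(yaw),-np.cos(yaw),0],[0,0,-1]])
delta(np.array([.5535,.034,.036]),M)
w=snap("wrist");r=proj(w,[.5535,.034,.055]);print("exp",r)
g=cv2.cvtColor(w["img"],cv2.COLOR_BGR2HSV)
for row in range(int(r[1])-16,int(r[1])+17,8):
    print(row,[(c) for c in range(200,320) if g[row,c,2]>200 and g[row,c,1]>20])
E
```

```text
t 19.2 [0.5608 0.0351 0.1027] d mm [-8.2  0.3 66.6] rot [ 0.002 -0.013 -0.001] F [0.1 0.4 0.1] w 0.036023502522067784
exp [242.7016 214.9904]
198 [238, 239, 240, 241, 242, 243, 244, 245, 246]
206 [239, 240, 241, 242, 243, 244, 245, 246]
214 [239, 240, 241, 242, 243, 244, 245, 246]
222 [239, 240, 242, 243, 244, 245, 246]
230 [239, 240, 241, 242, 243, 244, 245, 246]
```

play_rows:
  increments:
    - {"offset":[-4,0,0],"rot":[0,-0.006,0],"claw":36}
    - {"offset":[-4,0,0],"rot":[0,-0.006,0],"claw":36}
    - {"offset":[0,0,5],"rot":[0,0,0],"claw":36}
    - {"offset":[0,0,0],"rot":[0,0,0],"claw":36}
    - {"offset":[0,0,0],"rot":[0,0,0],"claw":36}

```text
t: 19.75
tool_pos: [0.5538, 0.0342, 0.0987]
tcp_rot: [0.001, 0.999, 0.05, 0.002]
contact_force: [-0.1, -0.1, 0.4]
gripper_width: 0.036
```

```bash
python3 - <<'E'
from h import *
np.set_printoptions(precision=4,suppress=True)
M=np.array([[np.cos(yaw),np.sin(yaw),0],[np.sin(yaw),-np.cos(yaw),0],[0,0,-1]])
delta(np.array([.5535,.034,.036]),M)
w=snap("wrist");delta(np.array([.5535,.034,.036]),M);r=proj(w,[.5535,.034,.055]);print("exp",r)
g=cv2.cvtColor(w["img"],cv2.COLOR_BGR2HSV)
row=int(r[1]);print(row,[(c) for c in range(200,320) if g[row,c,2]>200 and g[row,c,1]>20])
E
```

```text
t 19.75 [0.5538 0.0342 0.0987] d mm [-0.6 -0.  62.7] rot [ 0.002 -0.004 -0.001] F [-0.1 -0.1  0.4] w 0.03598180312710359
t 19.8 [0.5539 0.0341 0.0988] d mm [-0.7 -0.1 62.8] rot [ 0.002 -0.005 -0.001] F [-0.3 -0.2  0.1] w 0.03607307784335087
exp [252.5698 216.5134]
216 [249, 253, 254, 256]
```

Centred on the bar. Descend and grip.

play_rows:
  increments:
    - {"offset":[-0.5,0,10],"rot":[0,-0.004,0],"claw":36}
    - {"offset":[0,0,15],"rot":[0,0,0],"claw":36}
    - {"offset":[0,0,15],"rot":[0,0,0],"claw":36}
    - {"offset":[0,0,14],"rot":[0,0,0],"claw":36}
    - {"offset":[0,0,8],"rot":[0,0,0],"claw":36}
    - {"offset":[0,0,0],"rot":[0,0,0],"claw":36}

```text
t: 20.4
tool_pos: [0.5537, 0.0342, 0.0365]
tcp_rot: [0.001, 0.999, 0.05, -0.0]
contact_force: [-3.6, 0.5, 5.9]
gripper_width: 0.0356
```

play_rows:
  increments:
    - {"offset":[0,0,0],"rot":[0,0,0],"claw":20}
    - {"offset":[0,0,0],"rot":[0,0,0],"claw":5}
    - {"offset":[0,0,0],"rot":[0,0,0],"claw":5}
    - {"offset":[0,0,0],"rot":[0,0,0],"claw":5}
  force: 30

```text
t: 20.8
tool_pos: [0.5533, 0.034, 0.0362]
tcp_rot: [0.001, 0.999, 0.05, 0.0]
contact_force: [1.2, 0.9, -2.5]
gripper_width: 0.0088
```

play_rows:
  increments:
    - {"offset":[-5,0,0],"rot":[0,0,0],"claw":5}
    - {"offset":[-8,0,0],"rot":[0,0,0],"claw":5}
    - {"offset":[-8,0,0],"rot":[0,0,0],"claw":5}
    - {"offset":[-8,0,0],"rot":[0,0,0],"claw":5}
    - {"offset":[-8,0,0],"rot":[0,0,0],"claw":5}
    - {"offset":[-8,0,0],"rot":[0,0,0],"claw":5}
    - {"offset":[-8,0,0],"rot":[0,0,0],"claw":5}
    - {"offset":[0,0,0],"rot":[0,0,0],"claw":5}

```text
t: 21.6
tool_pos: [0.4977, 0.0287, 0.0362]
tcp_rot: [0.001, 0.999, 0.05, -0.002]
contact_force: [-1.9, 0.5, -4.4]
gripper_width: 0.009
```

play_rows:
  increments:
    - {"offset":[-5,0,0],"rot":[0,0,0],"claw":5}
    - {"offset":[-4,0,0],"rot":[0,0,0],"claw":5}
    - {"offset":[-3,0,0],"rot":[0,0,0],"claw":5}
    - {"offset":[0,0,0],"rot":[0,0,0],"claw":5}

```text
t: 22.0
tool_pos: [0.4875, 0.0276, 0.0363]
tcp_rot: [0.001, 0.999, 0.05, -0.001]
contact_force: [0.1, 1.4, -9.7]
gripper_width: 0.0088
```

play_rows:
  increments:
    - {"offset":[-2,0,0.5],"rot":[0,0,0],"claw":5}
    - {"offset":[-2,0,0.5],"rot":[0,0,0],"claw":5}
    - {"offset":[0,0,0],"rot":[0,0,0],"claw":5}
    - {"offset":[0,0,0],"rot":[0,0,0],"claw":5}

```text
t: 22.4
tool_pos: [0.4852, 0.0274, 0.0362]
tcp_rot: [0.001, 0.999, 0.05, 0.001]
contact_force: [-0.4, 4.6, -4.8]
gripper_width: 0.009
```

play_rows:
  increments:
    - {"offset":[-2,0,0],"rot":[0,0,0],"claw":5}
    - {"offset":[-2,0,0],"rot":[0,0,0],"claw":5}
    - {"offset":[0,0,0],"rot":[0,0,0],"claw":5}
    - {"offset":[0,0,0],"rot":[0,0,0],"claw":5}

```text
t: 22.8
tool_pos: [0.4833, 0.0272, 0.0363]
tcp_rot: [0.001, 0.999, 0.05, 0.003]
contact_force: [6.6, 5.1, -11.3]
gripper_width: 0.0093
```

At the stop: 70 mm pulled and the resistance is rising. Release and lift.

play_rows:
  increments:
    - {"offset":[1.5,0,0],"rot":[0,0,0],"claw":5}
    - {"offset":[0,0,0],"rot":[0,0,0],"claw":20}
    - {"offset":[0,0,0],"rot":[0,0,0],"claw":34}
    - {"offset":[0,0,0],"rot":[0,0,0],"claw":34}
    - {"offset":[0,0,-8],"rot":[0,0,0],"claw":34}
    - {"offset":[0,0,-15],"rot":[0,0,0],"claw":34}
    - {"offset":[0,0,-25],"rot":[0,0,0],"claw":34}
    - {"offset":[0,0,-30],"rot":[0,0,0],"claw":34}

```text
t: 23.6
tool_pos: [0.4813, 0.0268, 0.1142]
tcp_rot: [0.001, 0.999, 0.05, -0.001]
contact_force: [0.6, -0.6, 0.2]
gripper_width: 0.0338
```

play_rows:
  increments:
    - {"offset":[0,0,-40],"rot":[0,0,0],"claw":34}
    - {"offset":[0,0,-40],"rot":[0,0,0],"claw":34}
    - {"offset":[0,0,-40],"rot":[0,0,0],"claw":34}
    - {"offset":[0,0,-20],"rot":[0,0,0],"claw":34}
    - {"offset":[0,0,0],"rot":[0,0,0],"claw":34}
    - {"offset":[0,0,0],"rot":[0,0,0],"claw":34}

```text
t: 24.2
tool_pos: [0.4821, 0.0272, 0.254]
tcp_rot: [0.001, 0.999, 0.05, 0.001]
contact_force: [1.0, -0.5, -0.5]
gripper_width: 0.0338
```

```bash
python3 - <<'E'
from h import *
np.set_printoptions(precision=4,suppress=True)
a,b=snap("scene"),snap("side");print(drawer(a),cur()[0])
h=cv2.cvtColor(a["img"],cv2.COLOR_BGR2HSV)
m=cv2.inRange(h,(100,110,40),(125,255,200));m[:170]=0;m[250:]=0;m[:,:205]=0;m[:,320:]=0
c=max(cv2.findContours(m,0,1)[0],key=cv2.contourArea)[:,0]
tl=c[np.argmin(c@[1,.5])];tr=c[np.argmax(c@[1,-1.5])]
print(tl,tr,onplane(a,tl,.081),onplane(a,tr,.081))
for v,n in((a,"sc"),(b,"si")):
    h=cv2.cvtColor(v["img"],cv2.COLOR_BGR2HSV);m=cv2.inRange(h,(5,170,130),(20,255,255));k,_,st,ce=cv2.connectedComponentsWithStats(m)
    print(n,[st[i].tolist() for i in range(1,k) if st[i,4]>100])
f=lambda im,x,y,w,h,s:cv2.resize(im[y:y+h,x:x+w],None,fx=s,fy=s,interpolation=2)
cv2.imwrite("pics/c9.png",np.hstack([f(a["img"],110,120,260,200,1.5),f(b["img"],140,140,260,200,1.5)]))
E
```

```text
(np.int32(651), [225, 203, 50, 27], [251.3, 216.6]) [0.4808 0.0273 0.2518]
[216 201] [274 216] [0.5111 0.1298 0.081 ] [ 0.5362 -0.0649  0.081 ]
sc [[152, 148, 10, 24, 144], [148, 244, 33, 25, 374], [311, 252, 25, 19, 220]]
si [[381, 113, 38, 32, 955], [287, 177, 11, 19, 103], [334, 255, 15, 27, 241], [246, 266, 11, 28, 196]]
```

```bash
python3 - <<'E'
from h import *
import pickle
def corners(a):
    h=cv2.cvtColor(a["img"],cv2.COLOR_BGR2HSV)
    m=cv2.inRange(h,(100,110,40),(125,255,200));m[:170]=0;m[250:]=0;m[:,:205]=0;m[:,320:]=0
    c=max(cv2.findContours(m,0,1)[0],key=cv2.contourArea)[:,0]
    return onplane(a,c[np.argmin(c@[1,.5])],.081),onplane(a,c[np.argmax(c@[1,-1.5])],.081)
c0=corners(pickle.load(open("v3.pkl","rb"))[1]);c1=corners(snap("scene"))
ax=np.array([np.cos(yaw),np.sin(yaw),0])
d=[float((p-q)@ax) for p,q in zip(c0,c1)];print(c0,c1,"travel",d)
if np.mean(d)>.1: print(close_job())
E
```

```text
(array([0.62522878, 0.1411165 , 0.081     ]), array([ 0.64488302, -0.05669022,  0.081     ])) (array([0.51112658, 0.1298325 , 0.081     ]), array([ 0.53615245, -0.06485923,  0.081     ])) travel [0.11465839891794898, 0.10899946865410867]
the job is handed in; nothing more can be done
None
```

The job is done and handed in at about 24 s of the allowed 64 s. The drawer was released with the pin, the pin is back in its original stand hole, and the drawer is pulled out to its stop.

- **Release:** I pushed the smaller orange-handled pin down the yellow-ringed hole until the drawer sprang out. The first push (about 16 N) didn't free it, because the arm drifted about 4 mm up the slope under load. I corrected that and pressed further, to a tip depth of about 77 mm. I held it there before pulling out.
- **Drawer:** the last image check gave 109–115 mm of travel against the 110 mm stop. I had pulled it 70 mm from where it sprang, until the resistance rose.
- **Pin:** a close picture after I let go showed its collar on the plate. Its handle was at the same pixels at the end. I lowered it close to the plate and then released it, so I never felt it touch down.
- **Other things on the table:** the tall orange look-alike toppled between grasping the pin and inserting it, probably knocked by the arm. It lies still on the table beside the pliers. The pliers' blue handles had not moved. I didn't measure the glasses, tape measure, magnet, try square or punch individually.
- **Check that failed:** I couldn't view the final picture because the 12-picture limit was reached, so the last check was by colour masks only.

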